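Stopper the sample vials and close their carton

ROBOT

A 6-joint arm with a two-finger parallel gripper is mounted at the origin on the work surface. World frame = base frame: x ahead of the robot, y to its left, z up, the work surface at z = 0. Lengths are in m, angles in rad, forces in N, time in s.
With the tool pointing down it reaches from about 0.35 to 0.775 m from the base axis. Payload 7.3 kg.
Tool frame: the origin (TCP) lies midway between the tips of the shut fingers; the grasp point (between the pads) lies 19 mm behind it (robot.grip_depth is the z of the grasp point in the tool frame, in m); z points along the fingers, y is the line along which they close (so a half turn about z gives the same grasp; the last joint's range is limited). The gripper opens to 92 mm and grips with 3 to 60 N. Pads are 19 mm wide; open, the fingers measure 130 mm over their backs; the gripper's body (75 mm by 190 mm) begins 47 mm behind the grasp point.
Start: joints at [-1.292, 0.342, 1.524, -0, 1.275, -0.146], TCP at [0.216, -0.478, 0.227] pointing down, gripper open.
Joint ranges: [-2.53, 2.53], [-0.77, 2.02], [0.04, 2.7], [-1, 4.14], [0.28, 2.66], [-3.11, 3.11]. Speed limits (rad/s): [2.57, 2.57, 3.14, 3.14, 3.14, 3.14].

INTERFACE

Orientations are given as [roll, pitch, yaw] about the fixed x, y, z axes, in that order (R = Rz(yaw) Ry(pitch) Rx(roll)).
In Python, from cell import robot, viewer gives the robot as it stands.
- The arm moves only by the tool step_arm, never from a script. Its argument "increments" is a list of rows, each an object with "delta_pos": the shift along the tool's x, y, z in cm, a list of three; "dr": the turn, a rotation vector about the tool's x, y, z in degrees, a list of three; "fingers": the closure, from -1 (fully open) to 1 (shut), so that 0 is half open. In form: [{"delta_pos": [tx, ty, tz], "dr": [wx, wy, wz], "fingers": fingers}, ...]. A call has exactly 5 rows; each row is the pose to reach, as a shift and turn from the pose commanded when the call began, along the tool's axes at that moment; what a row does not reach only later rows make up. A row lasts 1/8 s, in which the tool goes at most 62.5 mm and 10.7 degrees, less where a joint would pass 70% of its speed; a pose out of reach is approached as far as the arm can. A call with a gripper value outside its range is refused whole. The fingers move at their own pace and stop on an object; "newtons" is the grip in N (left out, the last holds). Time passes only in rows, so rows that repeat a pose let the fingers close, or fill a call up. It gives the time, the measured TCP pose, the force, the opening and the grip force at its end, in the units of the state.
- robot.observe(): the state, without advancing time (a new reading comes with each control period).
- viewer.read_camera(name): name is "side" or "top"; returns the picture (420x560x3 uint8, red, green, blue); there is no depth.
- viewer.camera_params(name): a dict with "K" (3x3 intrinsics, pixels), "T" (4x4, takes a point from camera to world coordinates). Camera axes: x right, y down, z forward; pixel columns grow to the right and rows downward; lengths in m; the calibration is good to about 2 mm. A picture is of the moment at which its call begins. camera_params takes no time and is no camera call.
- robot.hand_in(): hands the job in; it is judged then, once.
The state is a dict: "time": time; "qpos": joint angles; "qvel": joint speeds; "joint_efforts": joint torques, N m; "tool_pos": TCP position; "tool_rot": TCP orientation; "contact_force": force on the tool from outside, world axes, zero at the start; "torque": the same for the moment, N m; "opening": finger opening in m; "grip_force": force on a finger pad.
Only numpy, scipy, OpenCV 4.12 (cv2) and the standard library are available. Lean on these libraries where they do the work, as an engineer would, in place of code of your own. Each camera call takes 0.05 s, during which the arm holds its last target. There are 200 camera calls.

TASK

Get the open sample carton ready to go: in its row of four glass vials two rubber stoppers stand up out of their necks, so gently press these fully home; the back flap leans over the row and opens no wider, so reach in under it at a slant. Then fold the short front flap down flat, and last fold the long back flap down over it and press it flush. Leave everything else in the carton and on the bench where it is.

Things in the scene. Friction and masses are not known exactly. Their poses are not given: they have to be found in the camera images.
- carton: cardboard carton, 230 (x) x 160 (y), walls 5 thick, rim 96 above the bench, fixed on a stand 270 x 200. Origin: underside centre, on the bench; x along the flap hinges, y from front to back wall, z up. Foam inside, top at 55, holds four vials in a row at y = +32 (x = -66, -22, 22, 66). Behind it (y 81 to 111, x = +-95) two posts 112 high with thin rests up to 170
- back_flap (a joint): long outer flap of plain cardboard, 222 x 135 x 4, hinged along the back rim. Angle in rad: 0 = folded down flat over the carton, grows as it opens; the rests behind it stop it at 1.13, where it leans over the row of vials. Its stiff crease holds it where it is left; about 2 N at the free edge folds it.
- back_hinge (a point): middle of the back flap's hinge line, 77.5 behind the carton's centre and 100 above the bench; axes as the carton's
- front_flap (a joint): short inner flap of plain cardboard, 222 x 55 x 3, hinged along the front rim. Angle in rad: 0 = folded down flat, 1.57 = upright, larger = leaning outward (at most 2.0). Stays where it is left; about 2 N at the free edge folds it.
- front_hinge (a point): middle of the front flap's hinge line, 77.5 in front of the carton's centre and 96 above the bench; axes as the carton's
- top1 (a point): centre of the top face of the dark rubber stopper of vial 1 (head 22 diameter, 10 high); 94 above the bench when home. Which vial stands at which place in the row varies
- stopper1 (a joint): how far this stopper stands out of its vial, in m: 0 = fully home, up to 0.012; slides straight down at about 7 N and stays where it is left
- vial1: clear glass vial, 25 diameter, held in the foam insert; origin: its centre at the foam's top; the glass ends 29 above that. It cracks at 60 N
- top2 (a point): centre of the top face of the dark rubber stopper of vial 2 (head 22 diameter, 10 high); 94 above the bench when home. Which vial stands at which place in the row varies
- stopper2 (a joint): how far this stopper stands out of its vial, in m: 0 = fully home, up to 0.012; slides straight down at about 7 N and stays where it is left
- vial2: clear glass vial, 25 diameter, held in the foam insert; origin: its centre at the foam's top; the glass ends 29 above that. It cracks at 60 N
- top3 (a point): centre of the top face of the dark rubber stopper of vial 3 (head 22 diameter, 10 high); 94 above the bench when home. Which vial stands at which place in the row varies
- stopper3 (a joint): how far this stopper stands out of its vial, in m: 0 = fully home, up to 0.012; slides straight down at about 7 N and stays where it is left
- vial3: clear glass vial, 25 diameter, held in the foam insert; origin: its centre at the foam's top; the glass ends 29 above that. It cracks at 60 N
- top4 (a point): centre of the top face of the dark rubber stopper of vial 4 (head 22 diameter, 10 high); 94 above the bench when home. Which vial stands at which place in the row varies
- stopper4 (a joint): how far this stopper stands out of its vial, in m: 0 = fully home, up to 0.012; slides straight down at about 7 N and stays where it is left
- vial4: clear glass vial, 25 diameter, held in the foam insert; origin: its centre at the foam's top; the glass ends 29 above that. It cracks at 60 N
- logger: white data logger 60 x 40 x 14 lying loose on the foam; origin under its centre; leave alone
- jar: short amber jar, 38 diameter, 32 high, loose on the foam; origin under its centre; leave alone
- jar2: another short amber jar, as the first; leave alone
- amber_bottle: amber bottle, 56 diameter, 115 high, standing on the bench at the carton's +x end; leave alone
- beaker: glass beaker, 70 diameter, 85 high, on the bench; leave alone
- spatula: steel spatula 180 long lying on the bench; leave alone
- marker: black marker pen, 16 diameter, about 120 long, lying on the bench; leave alone

How it is judged:
By the outcome, as a careful person would: the job done as asked, in the order asked, and still so for the second after the job is handed in, with the robot touching nothing.
It also fails if it takes over 50 s, if anything falls off the work surface, if the arm or the gripper's body presses on something with over 40 N, if the wrist force passes 120 N, or if a joint passes its speed limit or range.

## Working session

There is one attempt and no reset: what is moved stays moved. The work goes in short steps, Python scripts to look and compute and a tool call to move; the robot and the scene stay as the last step left them, time stands still between calls to the robot, and variables do not carry over. Pictures are saved under pics/ and viewed, at most 10 in all, crops included, and the job is handed in when it is done.

Besides the shell and the picture viewer there is one more tool, called after "Call:" by a JSON object that holds its "name" and its "arguments". step_arm: Moves the arm, as the interface text tells. Its arguments: {"type":"object","properties":{"increments":{"type":"array"},"newtons":{"type":"number"}},"required":["increments"]}

```bash
mkdir -p pics; python3 - <<'E'
from cell import robot, viewer
import cv2
for n in ("side","top"):
    im=viewer.read_camera(n); cv2.imwrite(f"pics/{n}0.png",cv2.resize(im[:,:,::-1],(800,600),interpolation=cv2.INTER_CUBIC))
    p=viewer.camera_params(n); print(n,p["K"].round(1).tolist(),p["T"].round(4).tolist())
s=robot.observe(); print(s)
E
```

```text
side [[397.5, 0.0, 284.3], [0.0, 397.5, 213.6], [0.0, 0.0, 1.0]] [[0.8775, -0.3666, 0.309, 0.2707], [-0.4792, -0.6476, 0.5925, -0.4833], [-0.0171, -0.668, -0.744, 0.713], [0.0, 0.0, 0.0, 1.0]]
top [[512.2, 0.0, 276.5], [0.0, 512.2, 215.4], [0.0, 0.0, 1.0]] [[0.0224, -0.993, 0.1159, 0.4125], [-0.9997, -0.0228, -0.0024, 0.0014], [0.005, -0.1158, -0.9933, 1.3219], [0.0, 0.0, 0.0, 1.0]]
{'time': 0.1, 'qpos': array([-1.29198316e+00,  3.42651770e-01,  1.52489725e+00,  1.01456867e-05,
        1.27543156e+00, -1.45982891e-01]), 'qvel': array([ 0.00079515, -0.00021662,  0.00029382,  0.00099021, -0.00050339,
       -0.00070051]), 'joint_efforts': array([ 1.49335719e-03, -4.32005775e+01, -2.44693583e+01,  7.18505052e-02,
        5.26183890e-02, -5.86485953e-05]), 'tool_pos': array([ 0.21630159, -0.47797395,  0.2261236 ]), 'tool_rot': array([-3.14022091e+00, -2.11492892e-04,  4.24792958e-01]), 'contact_force': array([ 0.29631643, -0.03931657,  0.70475257]), 'torque': array([0.01555464, 0.0183951 , 0.01453954]), 'grip_force': 0.0, 'opening': 0.09168923209761086}
```

View pics/side0.png

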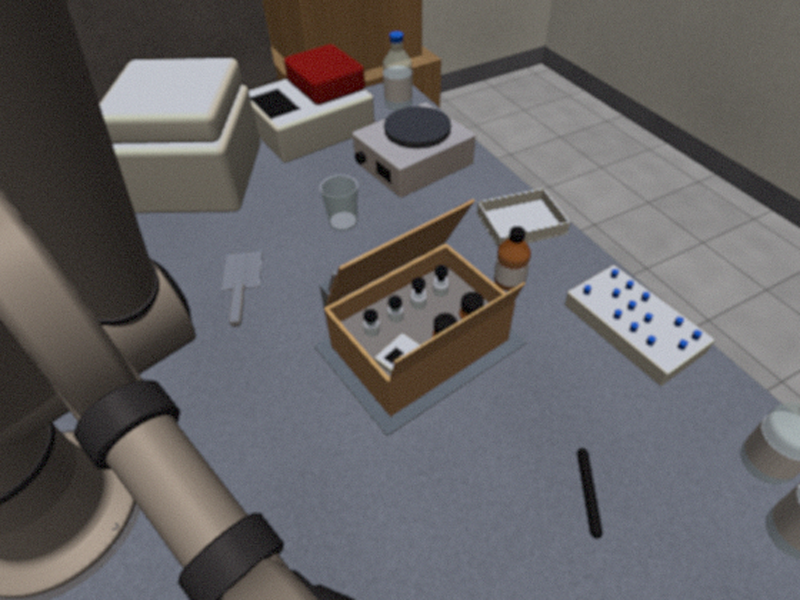

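View pics/top0.png

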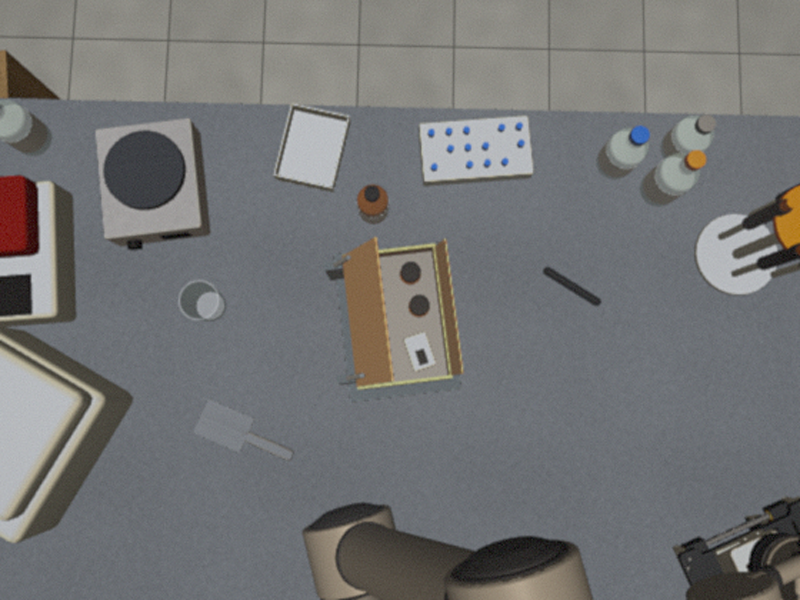

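The carton sits with its +x end away from the robot, the back flap to the left and the front flap on the right (side view: about 330-520, 200-410). I'll enlarge both views to read the corners and stoppers.

```bash
python3 - <<'E'
from cell import robot, viewer
import cv2
im=viewer.read_camera("side")[130:310,215:385]
cv2.imwrite("pics/side1.png",cv2.resize(im[:100,:,::-1],None,fx=4.7,fy=4.7,interpolation=cv2.INTER_CUBIC)) 
cv2.imwrite("pics/side2.png",cv2.resize(im[:,:,::-1],None,fx=3.3,fy=3.3,interpolation=cv2.INTER_CUBIC)) 
im=viewer.read_camera("top")[160:280,225:335]
cv2.imwrite("pics/top1.png",cv2.resize(im[:,:,::-1],None,fx=5,fy=5,interpolation=cv2.INTER_CUBIC)) 
E
```

```text
(no output)
```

View pics/side2.png

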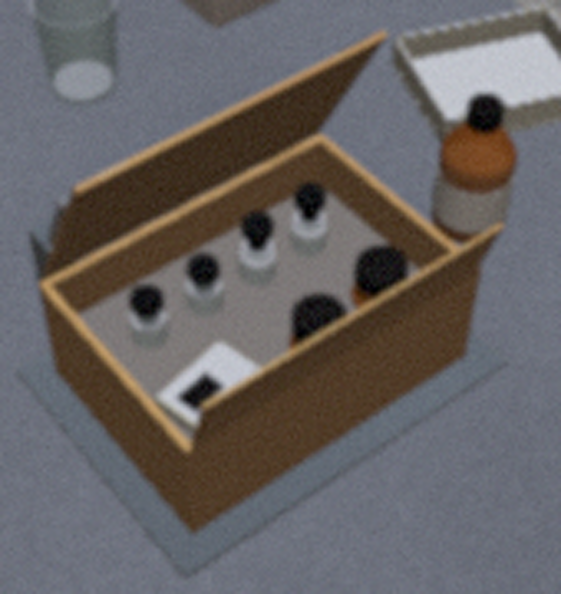

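View pics/top1.png

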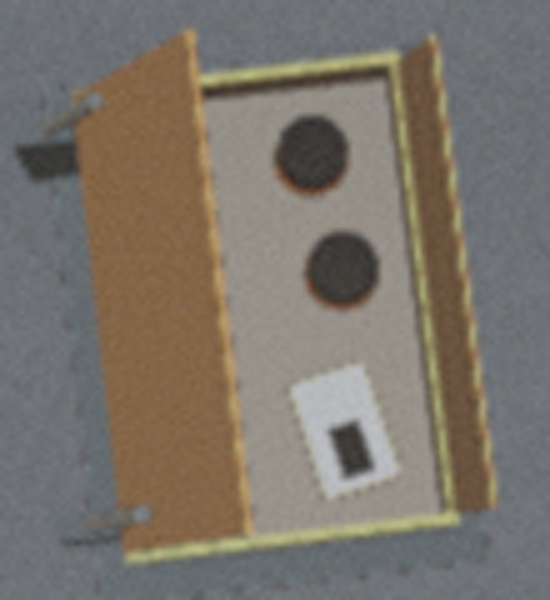

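```bash
cat > h.py <<'E'
import numpy as np, cv2
from cell import robot, viewer
from scipy.optimize import least_squares
P={n:viewer.camera_params(n) for n in ("side","top")}
def proj(n,X):
    T=np.linalg.inv(P[n]["T"]); c=np.asarray(X)@T[:3,:3].T+T[:3,3]; p=c@P[n]["K"].T; return p[...,:2]/p[...,2:]
def px(n,a):
    f,o={"side":(3.3,(215,130)),"top":(5,(225,160))}[n]; return (np.asarray(a,float)+.5)/f-.5+o
def c2w(q,X):
    X=np.asarray(X,float); c,s=np.cos(q[2]),np.sin(q[2])
    return np.stack([q[0]+c*X[...,0]-s*X[...,1],q[1]+s*X[...,0]+c*X[...,1],X[...,2]],-1)
E
python3 - <<'E'
from h import *
S=[((-.115,.08,.096),(42,285)),((-.115,-.08,.096),(190,449)),((.115,.08,.096),(320,136)),((.115,-.08,.096),(460,253))]
Tp=[((.115,-.08,.096),(400,53)),((-.115,-.08,.096),(460,517)),((-.115,.08,.096),(125,560))]
def r(q,sep=False):
    return np.concatenate([(proj(n,c2w(q,[a[0] for a in L]))-px(n,[a[1] for a in L])).ravel() for n,L in(("side",S),("top",Tp))])
q=least_squares(r,[.45,0,0]).x; print(q.round(4),r(q).round(1))
np.save("q.npy",q)
for x,p in zip((-.066,-.022,.022,.066),((146,295),(203,261),(257,221),(310,192))):
    f=lambda v: np.r_[(proj("side",c2w(q,(x,.032,v[0])))-px("side",p)),0]
    s=least_squares(f,[.094]); print(x,s.x.round(4),f(s.x).round(1), c2w(q,(x,.032,.094)).round(4))
for e,sg,L in(("front",-1,(("side",(205,408),-.111),("side",(501,229),.111),("top",(435,38),.111),("top",(495,507),-.111))),("back",1,(("side",(78,190),-.111),("side",(385,35),.111),("top",(190,30),.111),("top",(250,532),-.111)))):
    l,z=(.055,.096) if sg<0 else (.135,.1)
    for n,p,x in L:
        f=lambda a: proj(n,c2w(q,(x,sg*(.0775-l*np.cos(a[0])),z+l*np.sin(a[0]))))-px(n,p)
        s=least_squares(f,[1.3]); print(e,n,s.x,f(s.x).round(1))
E
```

```text
[0.5436 0.0006 0.1619] [-1.6  0.4 -0.4  0.8 -1.5 -1.1  5.6  3.2 -3.1 -1.  -1.2  0.1 -0.7  0.9]
-0.066 [0.0954] [-0.5  0.   0. ] [0.4733 0.0216 0.094 ]
-0.022 [0.0969] [-0.8  0.   0. ] [0.5168 0.0287 0.094 ]
0.022 [0.1053] [-0.9  0.   0. ] [0.5602 0.0358 0.094 ]
0.066 [0.1046] [-1.2 -0.   0. ] [0.6036 0.0428 0.094 ]
front side [1.86146913] [ 0.1 -0.1]
front side [1.94046655] [ 1.3 -1.1]
front top [2.00115997] [-0.1 -1.9]
front top [1.89225834] [-0.1 -1.1]
back side [1.12801143] [-1.3  0.9]
back side [1.10311014] [-0.1  0.1]
back top [1.07632197] [-0.  -0.3]
back top [1.11314908] [0.  0.3]
```

Vials at carton x = +22 and +66 stand about 10 mm proud and the other two are home. I'll refit without the hidden-corner outlier and set up the goal helper.

```bash
cat >> h.py <<'E'
from scipy.spatial.transform import Rotation as Ro
def goal(*goals):
    """goals: carton x,y,z mm, tilt deg -> delta_pos cm, dr deg in present tool axes"""
    s=robot.observe(); q=np.load("q.npy"); R=Ro.from_euler("xyz",s["tool_rot"])
    Rc=Ro.from_euler("z",q[2]); c=Rc.inv().apply(s["tool_pos"]-[q[0],q[1],0])*1000
    zt=R.as_matrix()[:,2]; zc=Rc.inv().apply(zt)
    print("t",s["time"],"carton",c.round(1),"toolz",zc.round(3),"F",Rc.inv().apply(s["contact_force"]).round(1),"op",round(s["opening"],3),"q",s["qpos"].round(2))
    for g in goals:
        t=np.radians(g[3]); sn,cs=np.sin(t),np.cos(t)
        G=Rc*Ro.from_matrix(np.array([[0,1,0],[cs,0,sn],[sn,0,-cs]]))
        w=c2w(q,np.array(g[:3])/1000)
        print(g,"dp",(R.inv().apply(w-s["tool_pos"])*100).round(2).tolist(),"dr",(R.inv()*G).as_rotvec(degrees=True).round(1).tolist())
E
python3 - <<'E'
from h import *
S=[((-.115,.08,.096),(42,285)),((-.115,-.08,.096),(190,449)),((.115,.08,.096),(320,136))]
Tp=[((.115,-.08,.096),(400,53)),((-.115,-.08,.096),(460,517)),((-.115,.08,.096),(125,560))]
def r(q): return np.concatenate([(proj(n,c2w(q,[a[0] for a in L]))-px(n,[a[1] for a in L])).ravel() for n,L in(("side",S),("top",Tp))])
q=least_squares(r,[.45,0,0]).x; print(q.round(4),r(q).round(1)); np.save("q.npy",q)
for x,p in zip((-.066,-.022,.022,.066),((146,295),(203,261),(257,221),(310,192))):
    f=lambda v: proj("side",c2w(q,(v[1],.032,v[0])))-px("side",p)
    print(x,least_squares(f,[.094,x]).x.round(4))
# bottle cap in top image (scale 800/560)
p=np.array([372,194])*.7; b=least_squares(lambda v:proj("top",c2w(q,(v[0],v[1],.115)))-p,[.15,0]).x; print("bottle",b)
goal((44,-90,250,0),(44,-60,200,40))
E
```

```text
[ 0.545  -0.0026  0.144 ] [-0.3  0.3 -0.3  1.5  0.8 -0.2 -0.8 -1.  -0.6  0.3 -0.2 -0.1]
-0.066 [ 0.0977 -0.0676]
-0.022 [ 0.0996 -0.0234]
0.022 [0.1087 0.02  ]
0.066 [0.1084 0.0639]
bottle [0.20519805 0.01512402]
t 0.2 carton [-393.5 -423.4  226.3] toolz [-0.     0.001 -1.   ] F [ 1.  -0.3  0.3] op 0.092 q [-1.29  0.34  1.52 -0.    1.28 -0.15]
(44, -90, 250, 0) dp [51.28, -19.91, -2.35] dr [-0.0, -0.0, -73.9]
(44, -60, 200, 40) dp [52.11, -22.79, 2.66] dr [25.7, 34.2, -70.7]
```

Call:
{"name": "step_arm", "arguments": {"increments": [{"delta_pos": [51,-20,-2.4],"dr": [0,0,-74],"fingers": 1},{"delta_pos": [51,-20,-2.4],"dr": [0,0,-74],"fingers": 1},{"delta_pos": [51,-20,-2.4],"dr": [0,0,-74],"fingers": 1},{"delta_pos": [51,-20,-2.4],"dr": [0,0,-74],"fingers": 1},{"delta_pos": [51,-20,-2.4],"dr": [0,0,-74],"fingers": 1}], "newtons": 20}}

```text
time: 0.82
tool_pos: [0.4354, -0.2531, 0.2405]
tool_rot: [3.141, 0.0, 1.368]
contact_force: [0.2, -0.4, -0.2]
opening: 0.0464
grip_force: 0.0
```

```bash
python3 -c "
from h import *
goal((44,-90,230,0),(44,-70,220,40))"
```

```text
t 0.825 carton [-144.4 -232.1  240.5] toolz [ 0. -0. -1.] F [ 0.2 -0.4 -0.2] op 0.046 q [-0.68  0.29  1.56 -0.    1.29 -0.48]
(44, -90, 230, 0) dp [19.77, 12.89, 1.05] dr [0.0, 0.0, -19.9]
(44, -70, 220, 40) dp [21.65, 12.21, 2.05] dr [6.9, 39.6, -19.0]
```

Call:
{"name": "step_arm", "arguments": {"increments": [{"delta_pos": [21.6,12.2,2],"dr": [6.9,39.6,-19],"fingers": 1},{"delta_pos": [21.6,12.2,2],"dr": [6.9,39.6,-19],"fingers": 1},{"delta_pos": [21.6,12.2,2],"dr": [6.9,39.6,-19],"fingers": 1},{"delta_pos": [21.6,12.2,2],"dr": [6.9,39.6,-19],"fingers": 1},{"delta_pos": [21.6,12.2,2],"dr": [6.9,39.6,-19],"fingers": 1}]}}

```text
time: 1.45
tool_pos: [0.5991, -0.0665, 0.2161]
tool_rot: [-3.135, -0.705, 1.708]
contact_force: [-0.1, -0.1, -0.4]
opening: 0.0007
grip_force: 0.0
```

```bash
python3 -c "
from h import *
goal((22,-20,165,40),(22,37,118,40))"
```

```text
t 1.45 carton [ 44.4 -71.  216.1] toolz [-0.002  0.648 -0.762] F [-0.1 -0.1 -0.4] op 0.001 q [-0.52  0.71  1.14  0.54  1.74 -0.69]
(22, -20, 165, 40) dp [0.56, -2.23, 7.2] dr [-0.1, -0.4, -0.3]
(22, 37, 118, 40) dp [1.86, -2.22, 14.47] dr [-0.1, -0.4, -0.3]
```

Call:
{"name": "step_arm", "arguments": {"increments": [{"delta_pos": [0.5,-2.2,7.2],"dr": [0,-0.4,-0.3],"fingers": 1},{"delta_pos": [0.5,-2.2,7.2],"dr": [0,-0.4,-0.3],"fingers": 1},{"delta_pos": [1.2,-2.2,11],"dr": [0,-0.4,-0.3],"fingers": 1},{"delta_pos": [1.9,-2.2,14.5],"dr": [0,-0.4,-0.3],"fingers": 1},{"delta_pos": [1.9,-2.2,14.5],"dr": [0,-0.4,-0.3],"fingers": 1}]}}

```text
time: 2.08
tool_pos: [0.561, 0.036, 0.1215]
tool_rot: [3.139, -0.691, 1.716]
contact_force: [0.4, -0.4, 0.5]
opening: 0.0007
grip_force: 0.0
```

```bash
python3 -c "
from h import *
goal((22,38,112,40),(22,38,106,40),(22,38,100,40))
im=viewer.read_camera('side')[130:310,215:385]
cv2.imwrite('pics/s3.png',cv2.resize(im[:,:,::-1],None,fx=3.3,fy=3.3,interpolation=cv2.INTER_CUBIC))
q=np.load('q.npy');print([(proj('side',c2w(q,a))-[215,130])*3.3 for a in ((.022,.038,.112),)])"
```

```text
t 2.075 carton [ 21.4  35.9 121.5] toolz [ 0.003  0.638 -0.77 ] F [ 0.3 -0.4  0.5] op 0.001 q [-0.4   0.68  1.48  0.59  1.41 -0.77]
(22, 38, 112, 40) dp [-0.44, 0.06, 0.86] dr [0.1, 0.4, 0.0]
(22, 38, 106, 40) dp [-0.83, 0.06, 1.32] dr [0.1, 0.4, 0.0]
(22, 38, 100, 40) dp [-1.21, 0.06, 1.78] dr [0.1, 0.4, 0.0]
[array([252.66115455, 209.65839991])]
```

View pics/s3.png

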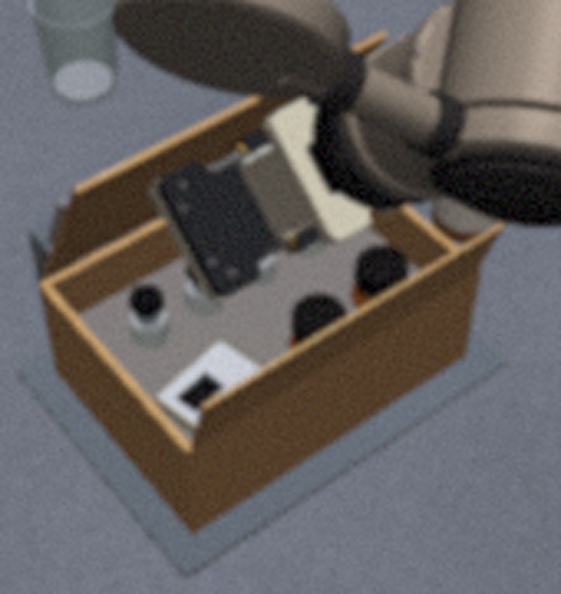

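The gripper is under the flap (body at about 220,220), with flap and front rim clear. The tip is hidden behind the hand, so I'll press by force.

Call:
{"name": "step_arm", "arguments": {"increments": [{"delta_pos": [-0.2,0,0.4],"dr": [0,0.4,0],"fingers": 1},{"delta_pos": [-0.4,0,0.85],"dr": [0,0.4,0],"fingers": 1},{"delta_pos": [-0.6,0,1.1],"dr": [0,0.4,0],"fingers": 1},{"delta_pos": [-0.8,0,1.3],"dr": [0,0.4,0],"fingers": 1},{"delta_pos": [-0.8,0,1.3],"dr": [0,0.4,0],"fingers": 1}]}}

```text
time: 2.75
tool_pos: [0.5622, 0.0365, 0.1072]
tool_rot: [3.135, -0.698, 1.716]
contact_force: [0.7, -1.2, 5.2]
opening: 0.0004
grip_force: 2.6
```

```bash
python3 -c "
from h import *
goal((22,38,103,40),(22,38,100,40),(22,38,98,40))"
```

```text
t 2.75 carton [ 22.6  36.2 107.2] toolz [ 0.006  0.643 -0.766] F [ 0.5 -1.3  5.2] op 0.0 q [-0.4   0.7   1.49  0.6   1.39 -0.79]
(22, 38, 103, 40) dp [-0.13, -0.07, 0.43] dr [0.4, 0.0, 0.0]
(22, 38, 100, 40) dp [-0.33, -0.07, 0.66] dr [0.4, 0.0, 0.0]
(22, 38, 98, 40) dp [-0.45, -0.07, 0.81] dr [0.4, 0.0, 0.0]
```

Call:
{"name": "step_arm", "arguments": {"increments": [{"delta_pos": [-0.1,0,0.15],"dr": [0,0,0],"fingers": 1},{"delta_pos": [-0.2,0,0.3],"dr": [0,0,0],"fingers": 1},{"delta_pos": [-0.28,0,0.4],"dr": [0,0,0],"fingers": 1},{"delta_pos": [-0.36,0,0.5],"dr": [0,0,0],"fingers": 1},{"delta_pos": [-0.36,0,0.5],"dr": [0,0,0],"fingers": 1}]}}

```text
time: 3.38
tool_pos: [0.5622, 0.0366, 0.1011]
tool_rot: [3.134, -0.697, 1.716]
contact_force: [0.2, -3.1, 6.0]
opening: 0.0003
grip_force: 3.1
```

```bash
python3 -c "
from h import *
goal((22,37,100,40),(22,37,98,40))"
```

```text
t 3.375 carton [ 22.7  36.4 101.1] toolz [ 0.007  0.642 -0.767] F [-0.2 -3.1  6. ] op 0.0 q [-0.4   0.71  1.5   0.6   1.38 -0.79]
(22, 37, 100, 40) dp [-0.02, -0.07, 0.13] dr [0.4, 0.1, 0.0]
(22, 37, 98, 40) dp [-0.15, -0.07, 0.28] dr [0.4, 0.1, 0.0]
```

Still sliding at about 6 N, so I'll continue in small steps until the force rises.

Call:
{"name": "step_arm", "arguments": {"increments": [{"delta_pos": [-0.06,0,0.08],"dr": [0,0,0],"fingers": 1},{"delta_pos": [-0.13,0,0.15],"dr": [0,0,0],"fingers": 1},{"delta_pos": [-0.13,0,0.15],"dr": [0,0,0],"fingers": 1},{"delta_pos": [-0.13,0,0.15],"dr": [0,0,0],"fingers": 1},{"delta_pos": [-0.13,0,0.15],"dr": [0,0,0],"fingers": 1}]}}

```text
time: 4.0
tool_pos: [0.5623, 0.0366, 0.0998]
tool_rot: [3.134, -0.698, 1.716]
contact_force: [-1.1, -4.0, 9.4]
opening: 0.0002
grip_force: 4.9
```

Call:
{"name": "step_arm", "arguments": {"increments": [{"delta_pos": [-0.06,0,0.08],"dr": [0,0,0],"fingers": 1},{"delta_pos": [-0.1,0,0.12],"dr": [0,0,0],"fingers": 1},{"delta_pos": [-0.1,0,0.12],"dr": [0,0,0],"fingers": 1},{"delta_pos": [-0.1,0,0.12],"dr": [0,0,0],"fingers": 1},{"delta_pos": [-0.1,0,0.12],"dr": [0,0,0],"fingers": 1}]}}

```text
time: 4.62
tool_pos: [0.5623, 0.0366, 0.0994]
tool_rot: [3.133, -0.698, 1.717]
contact_force: [-3.5, -6.2, 17.0]
opening: 0.0004
grip_force: 8.6
```

Call:
{"name": "step_arm", "arguments": {"increments": [{"delta_pos": [1.3,0,-1.5],"dr": [0,0,0],"fingers": 1},{"delta_pos": [1.3,2.2,-1.5],"dr": [0,0,0],"fingers": 1},{"delta_pos": [1.3,4.4,-1.5],"dr": [0,0,0],"fingers": 1},{"delta_pos": [0.9,4.4,-1],"dr": [0,0,0],"fingers": 1},{"delta_pos": [0.6,4.4,-0.65],"dr": [0,0,0],"fingers": 1}]}}

```text
time: 5.25
tool_pos: [0.6061, 0.0443, 0.1067]
tool_rot: [3.132, -0.698, 1.717]
contact_force: [5.0, 0.4, 7.9]
opening: 0.0006
grip_force: 3.7
```

```bash
python3 -c "
from h import *
goal((66,36.5,104,40),(66,36.5,100,40),(66,36.5,99,40))"
```

```text
t 5.25 carton [ 67.2  37.7 106.7] toolz [ 0.008  0.643 -0.766] F [ 5.1 -0.3  7.9] op 0.001 q [-0.36  0.76  1.36  0.61  1.43 -0.72]
(66, 36.5, 104, 40) dp [-0.26, -0.12, 0.13] dr [0.5, -0.0, 0.1]
(66, 36.5, 100, 40) dp [-0.52, -0.13, 0.44] dr [0.5, -0.0, 0.1]
(66, 36.5, 99, 40) dp [-0.58, -0.13, 0.52] dr [0.5, -0.0, 0.1]
```

Call:
{"name": "step_arm", "arguments": {"increments": [{"delta_pos": [-0.1,-0.1,0.12],"dr": [0,0,0],"fingers": 1},{"delta_pos": [-0.2,-0.1,0.23],"dr": [0,0,0],"fingers": 1},{"delta_pos": [-0.3,-0.1,0.35],"dr": [0,0,0],"fingers": 1},{"delta_pos": [-0.38,-0.1,0.46],"dr": [0,0,0],"fingers": 1},{"delta_pos": [-0.38,-0.1,0.46],"dr": [0,0,0],"fingers": 1}]}}

```text
time: 5.88
tool_pos: [0.6049, 0.0441, 0.1011]
tool_rot: [3.132, -0.698, 1.716]
contact_force: [4.5, 0.3, 5.6]
opening: 0.0005
grip_force: 3.1
```

Call:
{"name": "step_arm", "arguments": {"increments": [{"delta_pos": [-0.06,0,0.08],"dr": [0,0,0],"fingers": 1},{"delta_pos": [-0.13,0,0.15],"dr": [0,0,0],"fingers": 1},{"delta_pos": [-0.19,0,0.23],"dr": [0,0,0],"fingers": 1},{"delta_pos": [-0.19,0,0.23],"dr": [0,0,0],"fingers": 1},{"delta_pos": [-0.19,0,0.23],"dr": [0,0,0],"fingers": 1}]}}

```text
time: 6.5
tool_pos: [0.6052, 0.0442, 0.0996]
tool_rot: [3.13, -0.699, 1.718]
contact_force: [2.6, -1.1, 13.6]
opening: 0.0005
grip_force: 6.7
```

Call:
{"name": "step_arm", "arguments": {"increments": [{"delta_pos": [-0.06,0,0.08],"dr": [0,0,0],"fingers": 1},{"delta_pos": [-0.06,0,0.08],"dr": [0,0,0],"fingers": 1},{"delta_pos": [0.6,0,-1.2],"dr": [0,0,0],"fingers": 1},{"delta_pos": [0.3,0,-6.5],"dr": [0,0,0],"fingers": 1},{"delta_pos": [0,0,-12],"dr": [0,0,0],"fingers": 1}]}}

```text
time: 7.12
tool_pos: [0.6134, -0.0328, 0.1894]
tool_rot: [3.14, -0.699, 1.714]
contact_force: [0.5, 0.4, 0.1]
opening: 0.0005
grip_force: 0.0
```

```bash
python3 -c "
from h import *
goal((30,-80,230,10),(0,-140,200,0))"
```

```text
t 7.125 carton [ 63.4 -39.7 189.4] toolz [ 0.002  0.643 -0.766] F [0.6 0.3 0.1] op 0.001 q [-0.46  0.73  1.18  0.56  1.67 -0.68]
(30, -80, 230, 10) dp [-0.47, -3.33, -5.71] dr [0.1, -30.0, -0.1]
(0, -140, 200, 0) dp [-7.0, -6.32, -7.28] dr [0.1, -40.0, -0.1]
```

Call:
{"name": "step_arm", "arguments": {"increments": [{"delta_pos": [-0.5,-3.3,-5.7],"dr": [0,-11,0],"fingers": 1},{"delta_pos": [-7,-6.3,-7.3],"dr": [0,-20,0],"fingers": 1},{"delta_pos": [-7,-6.3,-7.3],"dr": [0,-30,0],"fingers": 1},{"delta_pos": [-7,-6.3,-7.3],"dr": [0,-40,0],"fingers": 1},{"delta_pos": [-7,-6.3,-7.3],"dr": [0,-40,0],"fingers": 1}]}}

```text
time: 7.75
tool_pos: [0.5652, -0.1385, 0.2]
tool_rot: [3.139, -0.0, 1.716]
contact_force: [-0.2, 0.4, -1.1]
opening: 0.0004
grip_force: 0.0
```

```bash
python3 -c "
from h import *
goal((0,-140,125,0),(0,-110,125,0))
im=viewer.read_camera('side')[100:310,215:405]
cv2.imwrite('pics/s4.png',cv2.resize(im[:,:,::-1],None,fx=2.8,fy=2.8,interpolation=cv2.INTER_CUBIC))"
```

```text
t 7.75 carton [   0.6 -137.4  200. ] toolz [ 0.003  0.    -1.   ] F [-0.2  0.4 -1.1] op 0.0 q [-0.37  0.47  1.41  0.    1.27 -0.52]
(0, -140, 125, 0) dp [-0.26, -0.08, 7.5] dr [0.2, -0.0, 0.0]
(0, -110, 125, 0) dp [2.74, -0.08, 7.5] dr [0.2, -0.0, 0.0]
```

View pics/s4.png

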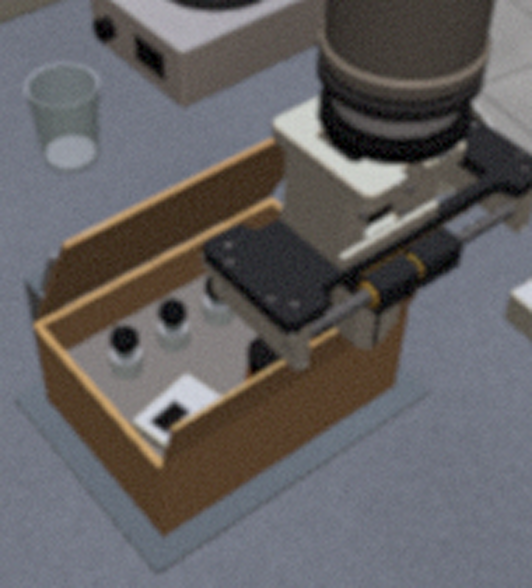

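Call:
{"name": "step_arm", "arguments": {"increments": [{"delta_pos": [-0.4,-0.1,6.2],"dr": [0,0,0],"fingers": 1},{"delta_pos": [-0.4,-0.1,7.2],"dr": [0,0,0],"fingers": 1},{"delta_pos": [1.5,-0.1,7.2],"dr": [0,0,0],"fingers": 1},{"delta_pos": [3.2,-0.1,7.0],"dr": [0,0,0],"fingers": 1},{"delta_pos": [4.8,-0.1,6.6],"dr": [0,0,0],"fingers": 1}]}}

```text
time: 8.43
tool_pos: [0.5593, -0.0921, 0.1351]
tool_rot: [3.136, 0.001, 1.713]
contact_force: [0.1, -2.3, -0.7]
opening: 0.0005
grip_force: 1.1
```

```bash
python3 -c "
from h import *
goal((0,-75,134,0),(0,-61,127,0),(0,-50,115,0),(0,-42,104,0))"
```

```text
t 8.425 carton [  1.4 -90.6 135.1] toolz [ 0.006 -0.001 -1.   ] F [-0.3 -2.3 -0.7] op 0.0 q [-0.3   0.5   1.54  0.    1.09 -0.44]
(0, -75, 134, 0) dp [1.56, -0.14, 0.11] dr [0.3, 0.1, -0.1]
(0, -61, 127, 0) dp [2.96, -0.15, 0.8] dr [0.3, 0.1, -0.1]
(0, -50, 115, 0) dp [4.06, -0.16, 2.0] dr [0.3, 0.1, -0.1]
(0, -42, 104, 0) dp [4.86, -0.16, 3.1] dr [0.3, 0.1, -0.1]
```

Contact at −2.3 N: the flap is folding. Continue along the arc.

Call:
{"name": "step_arm", "arguments": {"increments": [{"delta_pos": [1.5,0,0.1],"dr": [0,0,0],"fingers": 1},{"delta_pos": [2.9,0,0.8],"dr": [0,0,0],"fingers": 1},{"delta_pos": [4,0,2],"dr": [0,0,0],"fingers": 1},{"delta_pos": [4.8,0,3.1],"dr": [0,0,0],"fingers": 1},{"delta_pos": [4.8,0,3.5],"dr": [0,0,0],"fingers": 1}]}}

```text
time: 9.05
tool_pos: [0.5516, -0.0441, 0.0987]
tool_rot: [3.139, -0.002, 1.712]
contact_force: [-9.3, 5.7, 32.5]
opening: 0.0004
grip_force: 16.4
```

```bash
python3 -c "
from h import *
goal((0,-42,97,0))"
```

```text
t 9.05 carton [  0.6 -42.   98.7] toolz [ 0.002  0.002 -1.   ] F [-8.4  7.  32.5] op 0.0 q [-0.22  0.52  1.62  0.    1.   -0.36]
(0, -42, 97, 0) dp [0.0, -0.06, 0.17] dr [0.1, -0.1, -0.1]
```

Call:
{"name": "step_arm", "arguments": {"increments": [{"delta_pos": [0,0,-6],"dr": [0,0,0],"fingers": 1},{"delta_pos": [-1,0,-12],"dr": [0,0,0],"fingers": 1},{"delta_pos": [-1,0,-17.5],"dr": [0,0,0],"fingers": 1},{"delta_pos": [5,0,-17.5],"dr": [0,0,0],"fingers": 1},{"delta_pos": [11,0,-17.5],"dr": [0,0,0],"fingers": 1}]}}

```text
time: 9.68
tool_pos: [0.5357, 0.0641, 0.273]
tool_rot: [3.138, -0.001, 1.71]
contact_force: [0.6, 0.2, 0.6]
opening: 0.0004
grip_force: 0.0
```

```bash
python3 -c "
from h import *
goal((0,65,212,0),(0,40,210,0))
im=viewer.read_camera('side')[100:310,215:405]
cv2.imwrite('pics/s5.png',cv2.resize(im[:,:,::-1],None,fx=2.8,fy=2.8,interpolation=cv2.INTER_CUBIC))"
```

```text
t 9.675 carton [  0.4  67.4 273. ] toolz [ 0.003  0.001 -1.   ] F [0.7 0.1 0.6] op 0.0 q [-0.02  0.34  1.4   0.    1.4  -0.16]
(0, 65, 212, 0) dp [-0.24, -0.06, 6.1] dr [0.2, -0.1, -0.3]
(0, 40, 210, 0) dp [-2.74, -0.05, 6.29] dr [0.2, -0.1, -0.3]
```

View pics/s5.png

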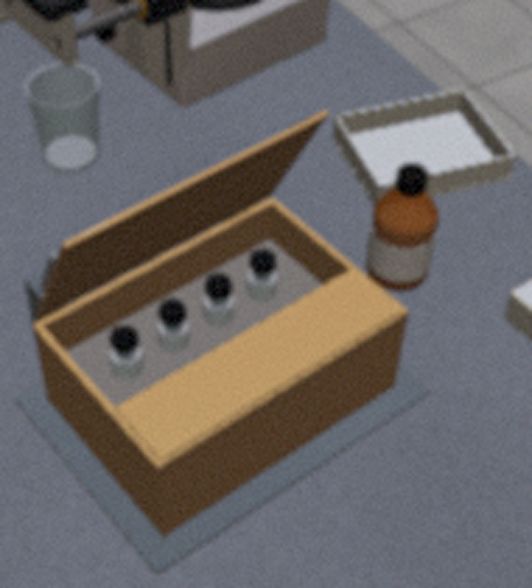

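All four stopper heads are level (125,340 to 263,263) and the front flap is flat. Now the back flap.

Call:
{"name": "step_arm", "arguments": {"increments": [{"delta_pos": [-0.5,0,6.1],"dr": [0,0,0],"fingers": 1},{"delta_pos": [-2.7,0,6.3],"dr": [0,0,0],"fingers": 1},{"delta_pos": [-4,0,6.8],"dr": [0,0,0],"fingers": 1},{"delta_pos": [-5.2,0,7.6],"dr": [0,0,0],"fingers": 1},{"delta_pos": [-7.3,0,9.7],"dr": [0,0,0],"fingers": 1}]}}

```text
time: 10.35
tool_pos: [0.5476, -0.0095, 0.177]
tool_rot: [3.135, 0.001, 1.713]
contact_force: [0.6, 1.4, 0.7]
opening: 0.0002
grip_force: 0.8
```

```bash
python3 -c "
from h import *
goal((0,-22,150,0),(0,-30,128,0),(0,-33,107,0))"
```

```text
t 10.35 carton [  1.6  -7.2 177. ] toolz [ 0.007 -0.001 -1.   ] F [0.8 1.3 0.7] op 0.0 q [-0.16  0.42  1.54  0.    1.17 -0.3 ]
(0, -22, 150, 0) dp [-1.48, -0.17, 2.7] dr [0.4, 0.0, -0.1]
(0, -30, 128, 0) dp [-2.28, -0.19, 4.9] dr [0.4, 0.0, -0.1]
(0, -33, 107, 0) dp [-2.57, -0.2, 7.0] dr [0.4, 0.0, -0.1]
```

Call:
{"name": "step_arm", "arguments": {"increments": [{"delta_pos": [-1.5,0,2.7],"dr": [0,0,0],"fingers": 1},{"delta_pos": [-2.3,0,4.9],"dr": [0,0,0],"fingers": 1},{"delta_pos": [-2.6,0,6.8],"dr": [0,0,0],"fingers": 1},{"delta_pos": [-2.6,0,7.1],"dr": [0,0,0],"fingers": 1},{"delta_pos": [-2.6,0,7.3],"dr": [0,0,0],"fingers": 1}]}}

```text
time: 10.98
tool_pos: [0.5508, -0.0353, 0.1041]
tool_rot: [3.138, 0.001, 1.712]
contact_force: [-4.1, -2.3, 9.8]
opening: -0.0
grip_force: 5.1
```

Call:
{"name": "step_arm", "arguments": {"increments": [{"delta_pos": [0,0,0.15],"dr": [0,0,0],"fingers": 1},{"delta_pos": [0,0,0.3],"dr": [0,0,0],"fingers": 1},{"delta_pos": [0,0,0.3],"dr": [0,0,0],"fingers": 1},{"delta_pos": [0,0,0.3],"dr": [0,0,0],"fingers": 1},{"delta_pos": [0,0,0.3],"dr": [0,0,0],"fingers": 1}]}}

```text
time: 11.6
tool_pos: [0.5509, -0.0353, 0.1038]
tool_rot: [3.136, 0.002, 1.713]
contact_force: [-8.8, -1.0, 20.1]
opening: 0.0007
grip_force: 9.8
```

Firm at z = 103.8, so it's flush. Retreat and look.

Call:
{"name": "step_arm", "arguments": {"increments": [{"delta_pos": [0,0,-5],"dr": [0,0,0],"fingers": 1},{"delta_pos": [0,0,-11],"dr": [0,0,0],"fingers": 1},{"delta_pos": [6,0,-16],"dr": [0,0,0],"fingers": 1},{"delta_pos": [12,0,-16],"dr": [0,0,0],"fingers": 1},{"delta_pos": [12,0,-16],"dr": [0,0,0],"fingers": 1}]}}

```text
time: 12.22
tool_pos: [0.5328, 0.0873, 0.2625]
tool_rot: [3.134, -0.0, 1.716]
contact_force: [0.3, -1.0, -0.2]
opening: 0.0007
grip_force: 0.0
```

```bash
python3 -c "
from h import *
im=viewer.read_camera('side')
cv2.imwrite('pics/s6.png',cv2.resize(im[100:310,215:405,::-1],None,fx=2.8,fy=2.8,interpolation=cv2.INTER_CUBIC))"
```

```text
(no output)
```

View pics/s6.png

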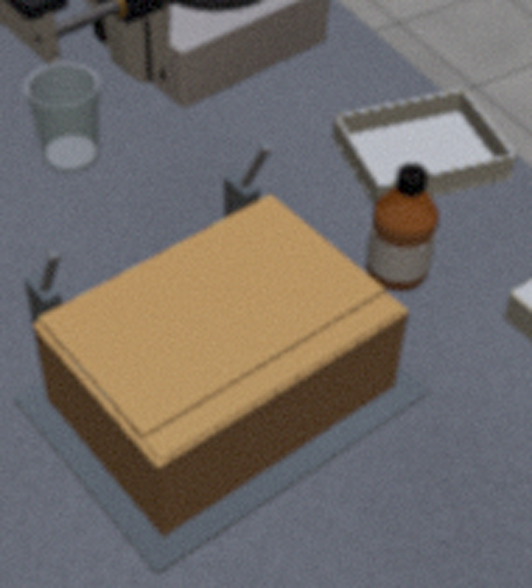

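The back flap lies flat over the front flap (its edge runs from 140,435 to 390,290), the bottle and beaker haven't moved, and the arm is clear.

```bash
python3 -c "
from cell import robot
print(robot.hand_in())"
```

```text
the job is handed in; nothing more can be done
None
```

The job is handed in at about 12 s of the 50 s: both raised stoppers are pressed home, the front flap is folded flat and the back flap pressed flush over it, and I moved nothing else that I could see in the pictures.

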